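# Next carton into the labelling corner, sliding only

## Robot

A 6-joint arm with a two-finger parallel gripper is mounted at the origin on a cart in front of the work surface, level with it; the furniture and walls round the work are solid. World frame = base frame: x ahead of the robot, y to its left, z up, the work surface at z = 0. Lengths are in m, angles in rad, forces in N, time in s.
With the tool pointing down it reaches from about 0.425 to 0.95 m from the base axis. Payload 3.5 kg.
Tool frame: the origin (TCP) lies on the centre line of the jaws, within the pads' length; the fingertips stand arm.finger_overhang ahead of it and the grasp point (between the pads) lies 6 mm ahead of it (arm.finger_overhang is the distance from the TCP to the fingertips, in m); z points along the fingers, y is the line along which they close (so a half turn about z gives the same grasp; the last joint's range is limited). The gripper opens to 85 mm and grips with 20 to 120 N. Pads are 22 mm wide; open, the fingers measure 114 mm over their backs; the gripper's body (76 mm by 85 mm) begins 54 mm behind the grasp point. The pads swing forward as they close: fully open they stand 13 mm farther back than shut.
Start: joints at [-1.498, 0.286, 1.577, -0, 1.279, -0.15], TCP at [0.149, -0.658, 0.256] pointing down, gripper open.
Joint ranges: [-2.77, 2.77], [-0.9, 2.22], [0.21, 2.48], [-1.53, 4.67], [0.24, 2.81], [-2.84, 2.84]. Speed limits (rad/s): [2.79, 2.79, 3.14, 3.14, 3.14, 3.14].

## Interface

Orientations are given as [roll, pitch, yaw] about the fixed x, y, z axes, in that order (R = Rz(yaw) Ry(pitch) Rx(roll)).
In Python, from cell import arm, release, clamp, kinematics, monitor, viewer gives the robot as it stands. The module is installed in compiled form; this text tells all that it offers. Calls block until the motion is done:
- arm.move_to(position, orientation): joint-space move of the TCP to a pose.
- arm.move_straight(position, rot=None, rate=0.15, threshold=None): straight line of the TCP; rot=None keeps the orientation; rate is the mean speed in m/s. With threshold (N) it stops when the force on the tool has changed by that much, and returns True; else False.
- arm.move_j(angles): joint-space move.
- release() and clamp(): open the fingers fully, or close them until they stop; the grip force is fixed at half the most.
- arm.sleep(seconds).
- kinematics.ik(position, orientation): joint angles nearest the present ones, or None.
- monitor.read_state(): the state.
- viewer.capture(name): name is "scene" or "top" or "wrist"; returns (picture, depth): 400x640x3 uint8, red, green, blue; 400x640 float32, m along the optical axis (not along the pixel's ray), 0 where there is no reading.
- viewer.camera_params(name): a dict with "fx", "fy", "cx", "cy" (pixels), "rvec" (rotation vector, rad) and "tvec" (3), from world to camera coordinates, as OpenCV has them. Camera axes: x right, y down, z forward; pixel columns grow to the right and rows downward; lengths in m; the calibration is good to about 2 mm. A picture is of the moment at which its call begins: read the wrist's pose just before it. camera_params takes no time and is no camera call; for the wrist camera it gives the pose at the moment of the call.
A pose or a line that the arm cannot do raises arm.PlanningError and nothing moves.
- arm.hand_in(): hands the job in; it is judged then, once.
The state is a dict: "t": time; "joint_pos": joint angles; "joint_vel": joint speeds; "joint_torque": joint torques, N m; "eef_pos": TCP position; "ee_rot": TCP orientation; "contact_force": force on the tool from outside, world axes, zero at the start; "moment": the same for the moment, N m; "finger_gap": finger opening in m; "grip_force": force on a finger pad.
Only numpy, scipy, OpenCV 4.12 (cv2) and the standard library are available. Lean on these libraries where they do the work, as an engineer would, in place of code of your own. Each camera call takes 0.05 s, during which the arm holds its last target. There are 200 camera calls.

## Task

On the plywood labelling board, slide the finished carton out of the metal stop corner onto the empty outlined place, then slide the waiting carton from its outline into the stop corner, square and flush against both rails. The cartons' bottom flaps are not taped yet, so keep them flat on the board all the way and never lift or tip them. Leave the label roll and the tape measure where they stand.

Things in the scene. Friction and masses are not known exactly. Their poses are not given: they have to be found in the camera images.
- board: fixed plywood board on the bench, 305 x 425 mm, 6 mm thick, with a low aluminium L-shaped stop at its far left. Origin at bench height; the top lies at z = 6 mm, the sheet covers x -145..160, y -215..210 mm. x points away from the robot at yaw 0
- corner (a point): the point on the board's top where the inner faces of the stop's rails meet, at x 145, y 190 mm of the board; axes as the board's. Rails are 14 mm wide, 18 mm high above the board's top. From this point the back rail runs 398 mm towards -y, the side rail 115 mm towards -x; the corner opens to -x and -y
- mark_free: empty outline on the board, a flat dark rectangle (nothing to bump into), 94 (x) x 124 (y) mm outside, line 4 mm; origin at its centre on the board's top. The finished carton goes here
- mark_start: the same kind of outline, on which the waiting carton stands at the start; origin at its centre
- carton_done_foot (a point): the finished carton, brown card with tape and label, 70 (x) x 100 (y) x 60 (z) mm, about 0.35 kg, standing in or near the stop corner at the start. This point is the centre of its underside; z up
- carton_wait_foot (a point): the waiting carton, the same kind and size: 70 (x) x 100 (y) x 60 (z) mm, standing on mark_start. This point is the centre of its underside; z up
- label_roll: standing white roll of labels on the middle of the board, loose, 87 x 72 mm in plan with its loose end, 105 mm high; origin at the centre of its underside. Not to be disturbed
- tape_measure: yellow and black tape measure, 41 (x) x 83 (y) x 62 mm, loose on the bench right of the board; origin at the centre of its underside. Not to be disturbed
Things that resemble listed ones, but are neither listed nor needed, are in the scene too. Leave any turquoise look-alike of the part that bears carton_wait_foot alone.

How it is judged:
By the outcome, as a careful person would: the job done as asked, in the order asked, and still so for the second after the job is handed in, with the robot touching nothing.
It also fails if it takes over 72 s, if anything falls off the work surface, if the arm or the gripper's body presses on something with over 40 N, if the wrist force passes 120 N, or if a joint passes its speed limit or range.

## Working session

There is one attempt and no reset: what is moved stays moved. The work goes in short steps, each a Python script; the robot and the scene stay as the last script left them, time stands still between calls to the robot, and variables do not carry over. Pictures are saved under pics/ and viewed, at most 10 in all, crops included, and the job is handed in when it is done.

```bash
mkdir -p pics
cat > h.py <<'E'
import numpy as np, cv2
from cell import arm, release, clamp, kinematics, monitor, viewer
def cap(n):
    p=viewer.camera_params(n); im,d=viewer.capture(n)
    np.savez(f'{n}.npz',im=im,d=d,**{k:np.array(v) for k,v in p.items()}); return im,d,p
def load(n): 
    z=np.load(f'{n}.npz'); return z['im'],z['d'],z
def plane(p,u,v,z):
    R=cv2.Rodrigues(np.array(p['rvec'],float))[0];t=np.array(p['tvec'],float).ravel()
    c=-R.T@t; r=R.T@np.array([(u-p['cx'])/p['fx'],(v-p['cy'])/p['fy'],1.])
    return c+r*(z-c[2])/r[2]
def world(p,d):
    R=cv2.Rodrigues(np.array(p['rvec'],float))[0];t=np.array(p['tvec'],float).ravel()
    v,u=np.indices(d.shape); P=np.stack([(u-p['cx'])/p['fx']*d,(v-p['cy'])/p['fy']*d,d],-1)
    return (P-t)@R
E
python3 - <<'E'
from h import *
for n in ('scene','top'):
    im,d,p=cap(n); cv2.imwrite(f'pics/{n}0.png',im[:,:,::-1])
    print(n,p)
print(monitor.read_state(), arm.finger_overhang)
E
```

```text
scene {'fx': 461.7090710379924, 'fy': 461.7090710379924, 'cx': 315.8239756024394, 'cy': 195.55739161114644, 'rvec': array([ 1.01863683, -2.24916853,  1.17216962]), 'tvec': array([0.35623671, 0.27501666, 0.91770135])}
top {'fx': 485.57101515292084, 'fy': 485.57101515292084, 'cx': 323.0384084294767, 'cy': 198.5741579559486, 'rvec': array([ 2.16442607, -2.13499104,  0.13493271]), 'tvec': array([-0.04511657,  0.59018385,  1.07110537])}
{'t': 0.1, 'joint_pos': array([-1.49799833e+00,  2.87106057e-01,  1.57805039e+00,  2.10828733e-05,
        1.27858728e+00, -1.50035173e-01]), 'joint_vel': array([-0.00053774, -0.00042264, -0.00238618,  0.00051535, -0.00087545,
       -0.00014867]), 'joint_torque': array([ 6.72973947e-04, -4.07298660e+01, -2.93699187e+01, -1.34325755e-04,
        3.37742633e-03, -9.40192564e-06]), 'eef_pos': array([ 0.14914079, -0.65775891,  0.2550554 ]), 'ee_rot': array([-3.13946877e+00, -3.41475755e-04,  2.22826713e-01]), 'contact_force': array([-0.3475359 , -0.10545558, -0.77002837]), 'moment': array([-0.04758309,  0.03330733, -0.01304838]), 'grip_force': 0.0, 'finger_gap': 0.08508997726897802} 0.025
```

View pics/top0.png

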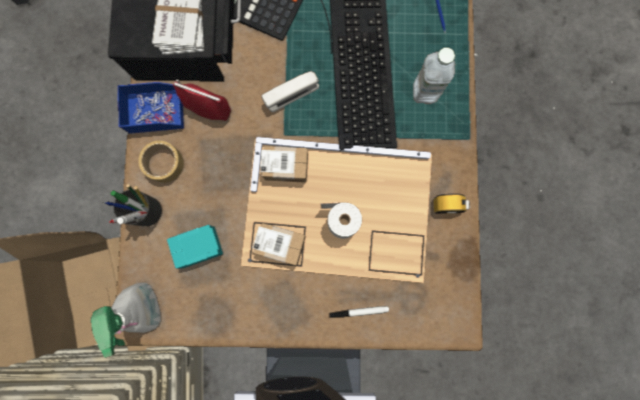

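View pics/scene0.png

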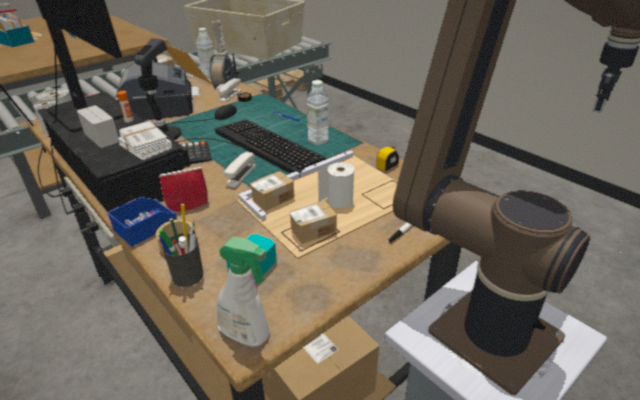

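Top view: the finished carton is at about (284,163) in the stop corner, and the waiting carton at (276,243) is skewed on its outline. The free outline is at (397,252), the roll at (344,220) and the tape measure at (450,204). The turquoise box at (194,247) is the look-alike off the board, so I leave it alone; the brown one with a label on mark_start is the waiting carton. I'll confirm that in a crop.

Run:
```python
from h import *
im,d,p=load('top')
c=cv2.resize(im[130:290,235:475],None,fx=3.3,fy=3.3,interpolation=cv2.INTER_CUBIC); cv2.imwrite('pics/topc.png',c[:,:,::-1])
W=world(p,d)
for n,(u,v) in dict(benchR=(465,250),board=(340,180),cd=(275,163),cw=(272,243),roll=(335,222),tape=(448,204)).items(): print(n,W[v,u].round(4))
# carton tops by depth
for n,(u0,u1,v0,v1) in dict(done=(256,315,146,190),wait=(245,312,218,272),roll=(315,365,200,240)).items():
    w=W[v0:v1,u0:u1].reshape(-1,3); h=.09 if n=='roll' else .055
    s=w[(w[:,2]>h)&(w[:,2]<h+.025)]; r=cv2.minAreaRect((s[:,:2]*1000).astype(np.float32)); print(n,len(s),s.mean(0).round(4),np.median(s[:,2]),r)
    if n=='roll':
        s=w[w[:,2]>.03]; print(s.min(0),s.max(0))
```

```text
benchR [ 4.795e-01 -3.693e-01 -3.000e-04]
board [ 0.6401 -0.0763  0.0055]
cd [0.6668 0.0723 0.0647]
cw [0.4867 0.0734 0.0698]
roll [ 0.5316 -0.0637  0.1081]
tape [ 0.5793 -0.3165  0.0607]
done 1417 [0.6694 0.0517 0.0652] 0.06537858426353767 ((670.2665405273438, 52.46250534057617), (103.55738067626953, 71.41832733154297), 87.94003295898438)
wait 1482 [0.4861 0.0595 0.0652] 0.06521788874738113 ((486.5117492675781, 60.352638244628906), (103.76646423339844, 70.5663833618164), 75.0184097290039)
roll 855 [ 0.5388 -0.0838  0.1086] 0.10898590319539754 ((538.6090087890625, -77.63095092773438), (72.71083068847656, 84.0838623046875), 3.705779790878296)
[ 0.44440899 -0.11915106  0.03000993] [ 0.57481901 -0.03278681  1.13931232]
```

View pics/topc.png

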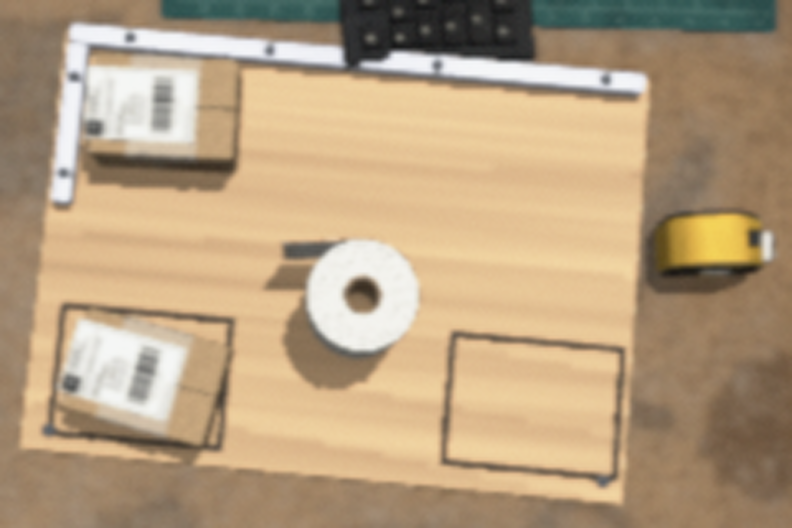

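The crop confirms it: brown labelled carton in the corner, second brown carton skewed on mark_start (crop about (145,375)), free outline with outside corners (453,332), (624,348), (617,480), (443,464). Next I fit the board pose and check heights from both views.

Run:
```python
from h import *
from scipy.optimize import least_squares
im,d,p=load('top'); ims,ds,ps=load('scene')
px=lambda x,y:(235+(x+.5)/3.3-.5,130+(y+.5)/3.3-.5)
C=[((22,446),(-145,210,6)),((623,502),(-145,-215,6)),((70,25),(159,204,24)),((53,203),(30,204,24)),((70,204),(30,190,24)),((648,75),(159,-208,24)),((645,95),(145,-208,24)),((88,44),(145,190,24))]
P=np.array([plane(p,*px(*a),b[2]/1000)[:2] for a,b in C]);B=np.array([b[:2] for a,b in C])/1000
def T(q,B):
    c,s=np.cos(q[2]),np.sin(q[2]); return B@np.array([[c,s],[-s,c]])+q[:2]
q=least_squares(lambda q:(T(q,B)-P).ravel(),[.55,-.06,0],loss='soft_l1',f_scale=.002).x
print('board',q,((T(q,B)-P)*1000).round(1).tolist()); print('corner',T(q,np.array([[.145,.19]])))
c,s=np.cos(q[2]),np.sin(q[2]);inv=lambda X:(np.atleast_2d(X)-q[:2])@np.array([[c,-s],[s,c]])
for n,m in dict(free=[(453,332),(624,348),(617,480),(443,464)],start=[(63,304),(234,319),(220,449),(47,435)]).items():
    M=np.array([plane(p,*px(*a),.006)[:2] for a in m]); print(n,M.mean(0),'board',inv(M.mean(0)),np.linalg.norm(M-np.roll(M,-1,0),axis=1))
for nm,(dd,pp) in dict(top=(d,p),scene=(ds,ps)).items():
    W=world(pp,dd).reshape(-1,3); W=W[(dd.ravel()>0)]
    def sel(cx,cy,r,z0,z1): return W[(np.hypot(W[:,0]-cx,W[:,1]-cy)<r)&(W[:,2]>z0)&(W[:,2]<z1)]
    for n,cx,cy in (('done',.67,.052),('wait',.4865,.060)):
        a=sel(cx,cy,.08,.06,.071); r=cv2.minAreaRect((a[:,:2]*1000).astype(np.float32)); print(nm,n,len(a),'ztop',np.median(a[:,2]).round(4),r)
    a=sel(.538,-.078,.075,.03,.13); print(nm,'roll',a.min(0),a.max(0))
    b=inv(W[:,:2]); k=W[(b[:,0]>.15)&(b[:,0]<.21)&(b[:,1]>-.21)&(b[:,1]<.2)]; kb=inv(k[:,:2])
    for y in np.arange(-.2,.2,.04):
        i=(kb[:,1]>y)&(kb[:,1]<y+.04)
        if i.sum(): print(' beyond rail',round(y,2),'zmax',np.percentile(k[i,2],95).round(3),end=';')
    print()
    a=sel(.58,-.315,.06,.03,.08); print('tape',a.min(0),a.max(0))
q.tofile('board.bin')
```

```text
board [ 0.56334319 -0.06832269 -0.07627559] [[-3.2, 1.9], [-2.9, -1.3], [0.8, -0.6], [0.9, 1.4], [0.4, -0.6], [0.7, 0.6], [1.3, -0.7], [-0.5, -0.2]]
corner [[0.7223999  0.11007563]]
free [ 0.47112763 -0.2088984 ] board [[-0.08123534 -0.14719395]] [0.12096397 0.09232327 0.12175308 0.09269119]
start [0.4877629  0.06801073] board [[-0.08574936  0.13017768]] [0.12189479 0.09169166 0.12193741 0.09267857]
top done 1385 ztop 0.0654 ((670.2665405273438, 52.46250534057617), (103.55738067626953, 71.41832733154297), 87.94003295898438)
top wait 1470 ztop 0.0652 ((486.5117492675781, 60.352638244628906), (103.76646423339844, 70.5663833618164), 75.0184097290039)
top roll [ 0.50266826 -0.11915106  0.03000993] [ 0.57481901 -0.03278681  0.11450009]
 beyond rail -0.2 zmax 0.024; beyond rail -0.16 zmax 0.024; beyond rail -0.12 zmax 0.027; beyond rail -0.08 zmax 0.03; beyond rail -0.04 zmax 0.033; beyond rail 0.0 zmax 0.027; beyond rail 0.04 zmax 0.025; beyond rail 0.08 zmax 0.024; beyond rail 0.12 zmax 0.024; beyond rail 0.16 zmax 0.024;
tape [ 0.56335566 -0.36499497  0.0303972 ] [ 0.60417168 -0.29580734  0.06518594]
scene done 562 ztop 0.0664 ((669.2725830078125, 56.5828742980957), (104.76681518554688, 73.66824340820312), 87.61776733398438)
scene wait 747 ztop 0.0662 ((485.7808532714844, 64.41940307617188), (103.86336517333984, 75.28265380859375), 73.69013214111328)
scene roll [ 0.50013322 -0.1181953   0.03009881] [ 0.5782351  -0.02768315  0.11391102]
 beyond rail -0.2 zmax 0.025; beyond rail -0.16 zmax 0.026; beyond rail -0.12 zmax 0.027; beyond rail -0.08 zmax 0.03; beyond rail -0.04 zmax 0.033; beyond rail 0.0 zmax 0.032; beyond rail 0.04 zmax 0.024; beyond rail 0.12 zmax 0.004; beyond rail 0.16 zmax 0.026;
tape [ 0.56119048 -0.35806401  0.03009274] [ 0.60387672 -0.29002549  0.06473081]
```

Heights agree in both views (tops at 66 mm, rail at 24 mm). Carton y differs by 4 mm between cameras, so I take one wrist view to settle it. The keyboard stands 33 mm high at the rail, so I'll pull the carton away from the rail first.

Run:
```python
from h import *
q=np.fromfile('board.bin')
arm.move_to([.56,.055,.36],[np.pi,0,np.pi/2+q[2]])
im,d,p=cap('wrist'); cv2.imwrite('pics/w0.png',im[:,:,::-1])
print(monitor.read_state()['t'],monitor.read_state()['eef_pos'])
W=world(p,d).reshape(-1,3)
for n,cx,cy in (('done',.67,.052),('wait',.4865,.060)):
    a=W[(np.hypot(W[:,0]-cx,W[:,1]-cy)<.08)&(W[:,2]>.058)&(W[:,2]<.075)]; r=cv2.minAreaRect((a[:,:2]*1000).astype(np.float32)); print(n,len(a),np.median(a[:,2]),r)
```

```text
3.0667 [0.56012163 0.05430439 0.35980965]
done 3215 0.06570229985584551 ((669.4531860351562, 54.82084274291992), (103.11019897460938, 70.98990631103516), 87.84053039550781)
wait 3126 0.06573456327353117 ((485.48406982421875, 62.644126892089844), (103.50035858154297, 70.84895324707031), 74.44791412353516)
```

View pics/w0.png

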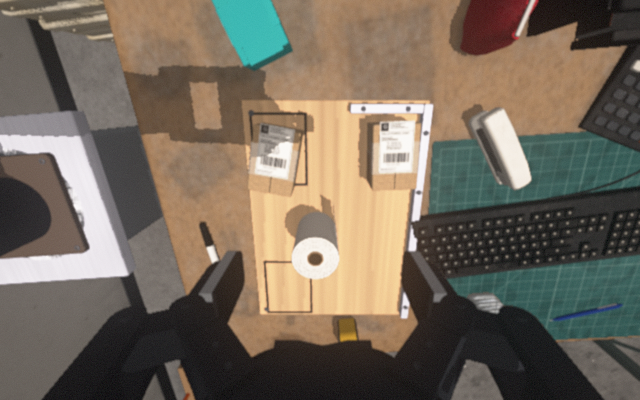

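Wrist view: waiting carton at (275,155), finished one at (395,150), both clear of the rails. The wrist and top estimates agree within 2 mm, so I use the mean. Grasping the finished carton now.

```bash
cat >> h.py <<'E'
Q=np.fromfile('board.bin') ; BY=Q[2]
rot=lambda y:[np.pi,0,np.pi/2+y]
def st(m):
    s=monitor.read_state(); print(m,round(s['t'],2),s['eef_pos'].round(4),s['contact_force'].round(2),s['moment'].round(2),round(s['finger_gap'],4),round(s['grip_force'],1))
E
python3 - <<'E'
from h import *
Z=.056
arm.move_to([.670,.0537,.13],rot(-.036)); st('above')
arm.move_straight([.670,.0537,Z],rate=.06,threshold=8); st('down')
clamp(); st('clamp')
im,d,p=cap('scene'); cv2.imwrite('pics/s1.png',cv2.resize(im[120:280,200:440],None,fx=3,fy=3)[:,:,::-1])
E
```

```text
above 4.07 [0.6709 0.0536 0.1318] [-0.32  0.23  0.42] [ 0.01 -0.01  0.02] 0.0856 0.0
down 5.45 [0.6704 0.0537 0.0567] [-0.49 -0.17  0.04] [ 0.03  0.   -0.  ] 0.0853 0.0
clamp 5.74 [0.6707 0.0536 0.057 ] [ 0.01 -0.8   3.28] [0.04 0.1  0.02] 0.0691 71.9
```

View pics/s1.png

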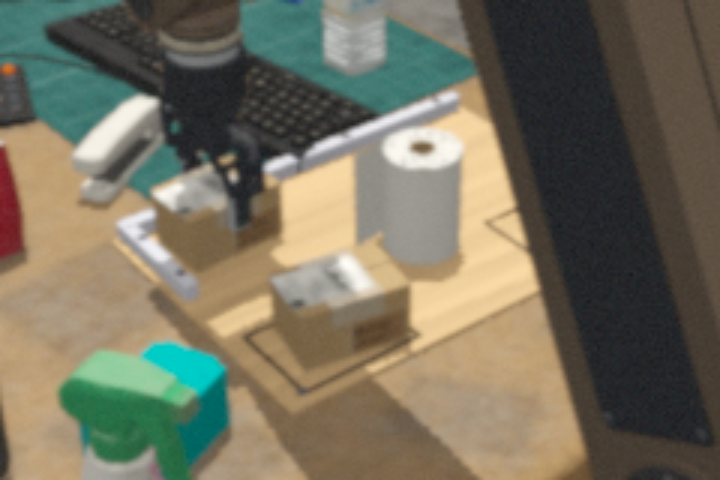

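The fingers hold the carton's middle (crop about (220,190)), and the board carries +3.3 N, so it stays flat. Sliding.

Run:
```python
from h import *
Z=.056
arm.move_straight([.652,.048,Z],rot(BY),rate=.06); st('A')
arm.move_straight([.643,-.212,Z],rate=.12); st('B')
arm.move_straight([.4715,-.2085,Z],rate=.10); st('C')
release(); st('open')
arm.move_straight([.4715,-.2085,.17],rate=.12); st('up')
arm.move_to([.486,.0615,.17],rot(-.264)); st('over wait')
im,d,p=cap('top'); cv2.imwrite('pics/t2.png',cv2.resize(im[130:290,235:475],None,fx=3.3,fy=3.3)[:,:,::-1])
W=world(p,d).reshape(-1,3)
a=W[(np.hypot(W[:,0]-.4715,W[:,1]+.2085)<.08)&(W[:,2]>.058)&(W[:,2]<.075)]; print(len(a),cv2.minAreaRect((a[:,:2]*1000).astype(np.float32)))
```

```text
A 6.26 [0.6518 0.0476 0.0569] [-1.09 -0.47  7.29] [-0.12 -0.11 -0.09] 0.0691 72.6
B 8.57 [ 0.643  -0.2106  0.057 ] [0.38 5.34 7.53] [ 0.48 -0.23  0.06] 0.0689 72.8
C 10.44 [ 0.4719 -0.2092  0.0569] [ 3.31 -0.41  6.37] [-0.01 -0.4  -0.04] 0.0691 72.6
open 10.76 [ 0.4698 -0.2077  0.0546] [ 0.46  0.48 -0.47] [ 0.01  0.01 -0.02] 0.085 0.0
up 11.86 [ 0.4709 -0.2081  0.169 ] [ 0.39  0.53 -1.33] [ 0.01  0.03 -0.04] 0.0852 0.0
over wait 12.91 [0.4861 0.061  0.1697] [-0.07 -0.84 -0.5 ] [-0.05 -0.01 -0.01] 0.0857 0.0
1491 ((472.6452941894531, -210.33544921875), (103.59310913085938, 70.55091094970703), 85.59075164794922)
```

View pics/t2.png

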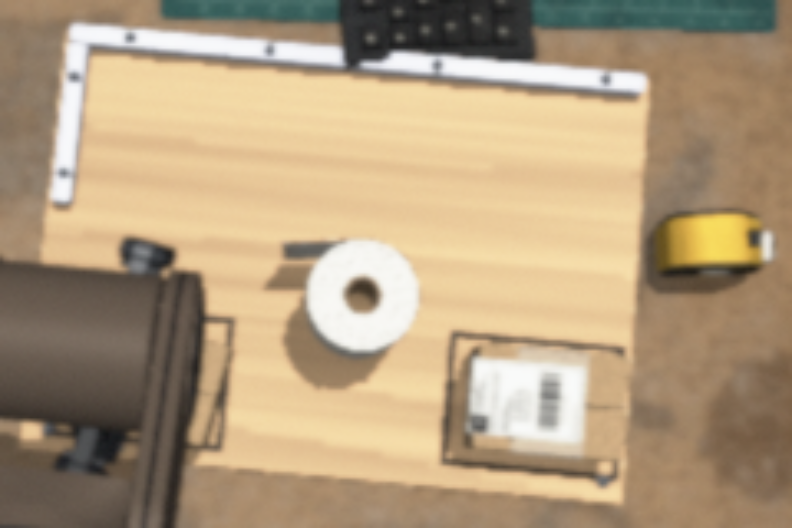

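The finished carton lies square inside the free outline (crop about (535,405)); the roll and tape have not moved. Now the waiting carton.

```bash
cat >> h.py <<'E'
def B(x,y,z):
    c,s=np.cos(Q[2]),np.sin(Q[2]); x/=1000;y/=1000
    return np.array([Q[0]+c*x-s*y,Q[1]+s*x+c*y,z])
def inv(P):
    c,s=np.cos(Q[2]),np.sin(Q[2]); d=np.asarray(P)[:2]-Q[:2]; return (np.array([c*d[0]+s*d[1],-s*d[0]+c*d[1]])*1000).round(1)
E
python3 - <<'E'
from h import *
Z=.056
arm.move_straight([.486,.0615,Z],rate=.08,threshold=8); st('down')
clamp(); st('clamp')
arm.move_straight(B(-20,127,Z),rot(BY),rate=.06); st('1')
arm.move_straight(B(98,132,Z),rate=.08); st('2'); arm.sleep(.3); st('2b')
s=arm.move_straight(B(118,132,Z),rate=.02,threshold=10); st(f'x {s}'); P=monitor.read_state()['eef_pos']; print(inv(P))
im,d,p=cap('top')
W=world(p,d).reshape(-1,3)
E
```

```text
down 14.53 [0.4865 0.0615 0.0566] [-0.38 -0.18 -0.13] [0.01 0.02 0.01] 0.0855 0.0
clamp 14.82 [0.4867 0.0615 0.0568] [-0.9  -0.3   2.87] [0.03 0.2  0.06] 0.069 71.3
1 16.09 [0.5523 0.0598 0.0569] [-5.85  0.54  8.87] [-0.04  0.79 -0.02] 0.069 72.4
2 17.72 [0.6704 0.0559 0.0569] [-5.22 -0.52  7.72] [-0.04  0.75  0.  ] 0.0689 72.1
2b 18.02 [0.6703 0.056  0.0569] [-6.05 -0.18  6.52] [-0.01  0.66  0.01] 0.0697 72.1
x True 18.76 [0.6839 0.0551 0.0572] [-1.51 -0.17  3.86] [-0.02  0.05 -0.05] 0.069 71.5
[110.8 132.3]
```

The back rail is met at board x = 110.8 mm (110 expected). Now the side rail.

Run:
```python
from h import *
Z=.056
P=monitor.read_state()['eef_pos']; x,y=inv(P)
s=arm.move_straight(B(x-.3,y+18,Z),rate=.02,threshold=10); st(f'y {s}'); print(inv(monitor.read_state()['eef_pos']))
arm.sleep(.2); st('hold'); release(); st('open'); P=monitor.read_state()['eef_pos']
arm.move_straight([P[0],P[1],.17],rate=.12); st('up')
# get the arm out of the wrist view of the corner, look from near
arm.move_to(B(60,60,.30),rot(BY)); 
im,d,p=cap('wrist'); cv2.imwrite('pics/w3.png',im[:,:,::-1]); W=world(p,d).reshape(-1,3)
a=W[(np.hypot(W[:,0]-.684,W[:,1]-.063)<.08)&(W[:,2]>.058)&(W[:,2]<.075)]; r=cv2.minAreaRect((a[:,:2]*1000).astype(np.float32)); print(len(a),r,inv(np.array(r[0])/1000),np.degrees(BY))
```

```text
y True 19.48 [0.6848 0.0658 0.0573] [-1.76 -1.35  3.4 ] [ 0.04 -0.11 -0.05] 0.0688 71.4
[110.9 142.9]
hold 19.68 [0.6848 0.0657 0.0572] [-0.61 -0.77  1.85] [ 0.08 -0.15 -0.11] 0.0693 71.4
open 19.99 [0.6842 0.0658 0.0567] [ 0.05 -0.54  0.82] [-0.   -0.03 -0.05] 0.0853 0.0
up 21.08 [0.6835 0.0658 0.1686] [ 0.35  0.19 -0.11] [-0.04 -0.05 -0.02] 0.0854 0.0
5304 ((684.0978393554688, 66.52043914794922), (103.70597839355469, 70.7540054321289), 85.7419662475586) [110.1 143.7] -4.37026963569108
```

View pics/w3.png

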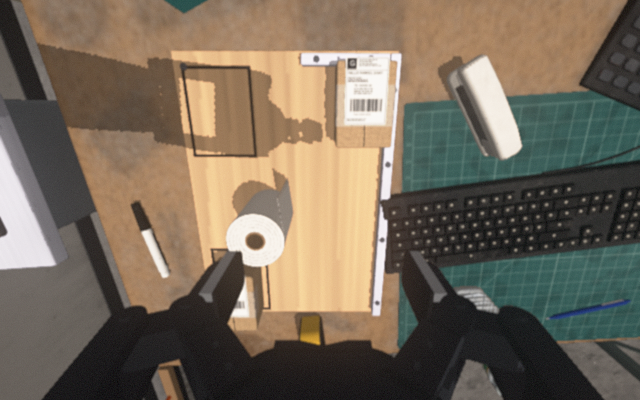

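The carton sits in the corner (362,100), apparently flush against both rails. I'll seat it with a gentle low push from closed fingers on each face, below rail height, to be sure.

Run:
```python
from h import *
clamp()
def push(a,b,F=9):
    a=np.array(a,float);b=np.array(b,float)
    arm.move_to(B(*a,.12),rot(BY)); arm.move_straight(B(*a,.046),rate=.08,threshold=6); st('low')
    m=a+(b-a)*.55; arm.move_straight(B(*m,.046),rate=.06,threshold=6)
    s=arm.move_straight(B(*b,.046),rate=.015,threshold=F); st(f'push {s}'); P=monitor.read_state()['eef_pos']; print(inv(P))
    c=inv(P); k=c-(b-a)/np.linalg.norm(b-a)*15
    arm.move_straight(B(*k,.046),rate=.05); arm.move_straight(B(*k,.13),rate=.12)
push((110,58),(110,88))
push((38,138),(38+30,138))
arm.move_to(B(60,30,.30),rot(BY))
im,d,p=cap('wrist'); np.savez('w4.npz'); W=world(p,d).reshape(-1,3)
a=W[(np.hypot(W[:,0]-.684,W[:,1]-.063)<.08)&(W[:,2]>.058)&(W[:,2]<.075)]; r=cv2.minAreaRect((a[:,:2]*1000).astype(np.float32)); print(len(a),r,inv(np.array(r[0])/1000))
ih=im[:180,250:480]; cv2.imwrite('pics/w4.png',cv2.resize(ih,None,fx=3.3,fy=3.3,interpolation=cv2.INTER_CUBIC)[:,:,::-1]); st('end')
```

```text
low 24.44 [ 0.678  -0.019   0.0467] [-0.08  0.12 -0.62] [-0.01 -0.01  0.03] -0.0002 0.0
push True 25.38 [0.6787 0.0012 0.0457] [ 0.41 -1.79  0.13] [-0.19 -0.01  0.01] -0.0003 0.0
[109.7  78.2]
low 28.25 [0.6123 0.0664 0.0467] [-0.11 -0.4   0.56] [ 0.03 -0.   -0.01] -0.0003 0.0
push True 28.98 [0.6234 0.0656 0.047 ] [-3.54 -0.63  4.34] [-0.05  0.22  0.05] -0.0004 2.9
[ 49.7 138.1]
5768 ((684.2103881835938, 67.19456481933594), (102.77632904052734, 70.6824722290039), 85.69095611572266) [110.2 144.3]
end 31.12 [ 0.6243 -0.042   0.2966] [ 0.02 -0.17  0.45] [-0.04  0.01  0.08] -0.0 0.0
```

View pics/w4.png

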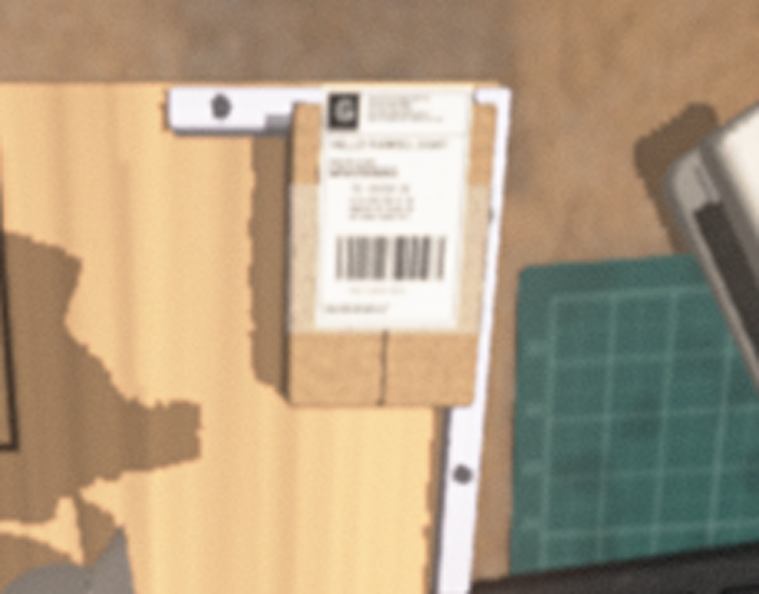

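The carton sits parallel to the rails (−4.3° against −4.4° for the board). The x push stopped 10 mm early, at 49.7: the wider linkage touched the carton's top edge, and the carton did not move. I'll repeat it with the tool turned a quarter turn, narrow side forward.

Run:
```python
from h import *
r0=[np.pi,0,BY]
arm.move_to(B(35,141,.13),r0); arm.move_straight(B(35,141,.046),rate=.08,threshold=6); st('low')
print(arm.move_straight(B(53,141,.046),rate=.06,threshold=8))
s=arm.move_straight(B(69,141,.046),rate=.015,threshold=9); st(f'push {s}'); P=monitor.read_state()['eef_pos']; print(inv(P))
k=inv(P)-[18,0]
arm.move_straight(B(*k,.046),rate=.05); st('back'); arm.move_straight(B(*k,.15),rate=.12)
arm.move_to(B(60,30,.30),rot(BY))
im,d,p=cap('wrist'); W=world(p,d).reshape(-1,3)
a=W[(np.hypot(W[:,0]-.684,W[:,1]-.063)<.08)&(W[:,2]>.058)&(W[:,2]<.075)]; r=cv2.minAreaRect((a[:,:2]*1000).astype(np.float32)); print(len(a),r,inv(np.array(r[0])/1000))
# rail direction & position in the same picture
b=np.array([inv(w) for w in W[(W[:,2]>.021)&(W[:,2]<.027)]]); k=b[(b[:,0]>140)&(b[:,0]<163)&(b[:,1]<80)&(b[:,1]>-60)]
ys=np.arange(40,80,5); print('rail inner x',[(y,np.percentile(k[(k[:,1]>y)&(k[:,1]<y+5),0],[3,97]).round(1).tolist()) for y in ys if ((k[:,1]>y)&(k[:,1]<y+5)).sum()>5])
k=b[(b[:,1]>180)&(b[:,1]<215)&(b[:,0]>28)&(b[:,0]<70)]; print('side rail y',np.percentile(k[:,1],[3,97]))
t=np.array([np.r_[inv(w)] for w in a]); print('carton x',np.percentile(t[:,0],[1,99]),'y',np.percentile(t[:,1],[1,99]))
arm.move_to([.45,-.05,.33],rot(BY)); arm.move_to([.149,-.658,.256],[np.pi,0,.223]); st('away')
im,d,p=cap('top'); cv2.imwrite('pics/t5.png',cv2.resize(im[130:290,235:475],None,fx=3.3,fy=3.3,interpolation=cv2.INTER_CUBIC)[:,:,::-1])
```

```text
low 33.87 [0.6096 0.0696 0.0467] [-0.03  0.16 -0.92] [-0.04 -0.07  0.06] -0.0 0.0
False
push True 35.05 [0.6353 0.0676 0.0449] [ 0.59 -0.07  0.15] [ 0.01 -0.01 -0.05] -0.0002 0.0
[ 61.4 141.1]
back 35.55 [0.6171 0.0691 0.0461] [-0.26 -0.6  -0.91] [-0.05  0.03  0.03] -0.0004 0.0
5753 ((684.1592407226562, 66.76370239257812), (103.29588317871094, 70.67405700683594), 85.64749145507812) [110.2 143.9]
rail inner x [(np.int64(40), [145.5, 158.3]), (np.int64(45), [145.3, 158.0]), (np.int64(50), [145.1, 157.7]), (np.int64(55), [144.9, 157.5]), (np.int64(60), [145.7, 158.4]), (np.int64(65), [145.3, 157.7]), (np.int64(70), [146.2, 157.3]), (np.int64(75), [144.8, 158.5])]
side rail y [192.3   205.488]
carton x [ 75.5   144.348] y [ 93.5 194.2]
away 41.33 [ 0.1501 -0.6576  0.2565] [ 1.07 -0.3   0.34] [ 0.09 -0.06 -0.  ] 0.0001 0.0
```

View pics/t5.png

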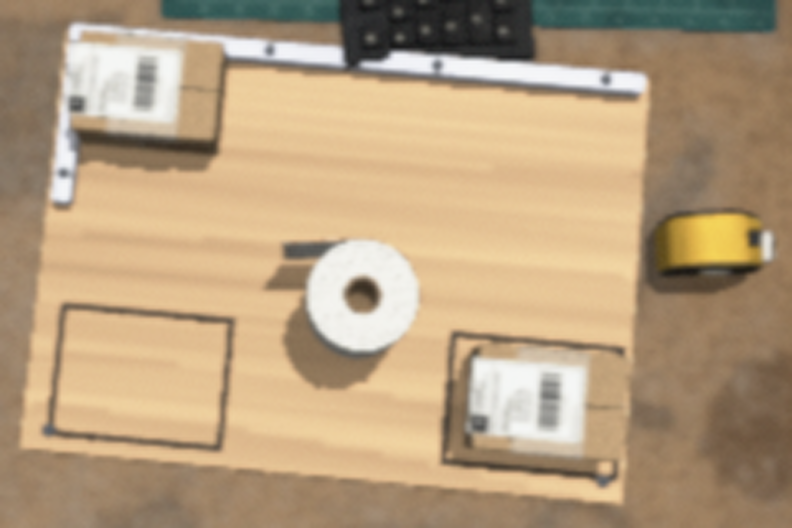

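Both cartons are placed: one flush in the corner (crop (145,95)), the other within the free outline (540,410). The roll at (363,297) and the tape at (712,243) are at the same pixels as at the start.

```bash
python3 -c "
from cell import arm
print(arm.hand_in())"
```

```text
the job is handed in; nothing more can be done
None
```

The job is handed in, at about 41 s on the robot's clock: the finished carton is on the free outline within about 2 mm, the waiting carton is in the stop corner, flush with both rails by the camera measurement, and the label roll and tape measure look unmoved.

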